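# Stand the sample vessels in their cooling stands and cover the brass cup

## Task

Stand each of the four sample vessels upright, fully down in the recess of the cooling stand that matches its shape and size: large round, small round, square and oblong, with the square and the oblong one turned to line up with their recess. Once the brass cup stands in its stand and you have let go of it, put the lid properly on it, spigot inside the cup and flat on the rim. Do not tip over any vessel or the lid on the way, and leave the glass beaker where it is.

Things in the scene. Friction and masses are not known exactly. Their poses are not given: they have to be found in the camera images.
- brass_cup: Large round brass cup, 56 mm outside diameter, wall 4 mm (48 mm inside), about 0.2 kg. 45 mm tall, open at the top, empty, stands upright on the table. Origin: centre of its underside; z up.
- crucible: Small round white ceramic crucible, 36 mm outside diameter, wall 4 mm. 45 mm tall, open at the top, empty, stands upright on the table. Origin: centre of its underside; z up.
- square_cell: Square aluminium cell, 44 x 44 mm outside, wall 4 mm, sides along its x and y axes. 45 mm tall, open at the top, empty, stands upright on the table. Origin: centre of its underside; z up.
- boat: Oblong steel boat, 76 mm long (its x axis) by 36 mm wide (its y axis) outside, wall 4 mm. 45 mm tall, open at the top, empty, stands upright on the table. Origin: centre of its underside; z up.
- lid: Brass lid of the brass cup: disc 60 mm across and 5 mm thick, below it a spigot 36 mm across and 5 mm deep, on which it rests at the start, and on top a black upright knob 20 mm across and 30 mm tall; 40 mm high in all. Origin: centre of the spigot's underside; the disc lies 5 to 10 mm and the knob 10 to 40 mm above it; z up. On the cup its origin lies 40 mm above the cup's origin, with 6 mm of play all round.
- stand_large_round: Cooling stand of the brass cup. Fixed grey block, 14 mm high overall, with an 8 mm deep flat recess (floor, cork-coloured, 6 mm above the block's underside). Recess round, 72 mm across; block 96 x 96 mm. Origin: centre of the underside, on the table; z up.
- stand_small_round: Cooling stand of the crucible. Fixed grey block, 14 mm high overall, with an 8 mm deep flat recess (floor, cork-coloured, 6 mm above the block's underside). Recess round, 52 mm across; block 76 x 76 mm. Origin: centre of the underside, on the table; z up.
- stand_square: Cooling stand of the square cell. Fixed grey block, 14 mm high overall, with an 8 mm deep flat recess (floor, cork-coloured, 6 mm above the block's underside). Recess square, 60 x 60 mm, sides along x and y; block 84 x 84 mm. Origin: centre of the underside, on the table; z up.
- stand_oblong: Cooling stand of the boat. Fixed grey block, 14 mm high overall, with an 8 mm deep flat recess (floor, cork-coloured, 6 mm above the block's underside). Recess 92 mm (its x axis) by 52 mm (its y axis); block 116 x 76 mm. Origin: centre of the underside, on the table; z up.
- beaker: Bystander: loose glass beaker, 64 mm across the rim, 75 mm tall, standing between the two middle stands; not to be moved. Origin: centre of its underside. (A hotplate, 100 mm high, and a water bath, 165 mm high, stand fixed near the left edge and the far right corner of the table, outside the work area.)
There are look-alikes about, which are no part of the job. What is shaped like the boat but purple or red is not meant.

How it is judged (in metres and radians):
On the way, in this order (a step that is already met when the one before it is completed fails the run):
1. the brass cup stands in the large round stand, released (horizontal distance between brass_cup and stand_large_round below 0.012 m and z of brass_cup in the frame of stand_large_round between 0.003 and 0.009 m and angle between brass_cup's own z axis and vertical below 0.08 rad and contact force between the fingers and brass_cup below 0.1 N), for 0.2 s.
2. the lid lies flat on the brass cup in its stand (horizontal distance between brass_cup and stand_large_round below 0.012 m and z of brass_cup in the frame of stand_large_round between 0.003 and 0.009 m and angle between each of brass_cup, lid's own z axis and vertical below 0.08 rad and horizontal distance between lid and brass_cup below 0.01 m and z of lid in the frame of brass_cup between 0.037 and 0.043 m), for 0.2 s.
At the end, for the whole second after the job is handed in: Each vessel upright on the floor of its matching recess (within 12 mm of its centre), square cell and boat lined up with it within 0.35 rad (any quarter turn, either way round); the lid flat on the cup within 10 mm of its axis; all within 0.08 rad of upright, released and at rest (all of step 2 and horizontal distance between crucible and stand_small_round below 0.012 m and z of crucible in the frame of stand_small_round between 0.003 and 0.009 m and angle between each of crucible, square_cell, boat's own z axis and vertical below 0.08 rad and horizontal distance between square_cell and stand_square below 0.012 m and z of square_cell in the frame of stand_square between 0.003 and 0.009 m and (angle between the x axis of square_cell and the x axis of stand_square, either way round below 0.35 rad or angle between the x axis of square_cell and the y axis of stand_square, either way round below 0.35 rad) and horizontal distance between boat and stand_oblong below 0.012 m and z of boat in the frame of stand_oblong between 0.003 and 0.009 m and angle between the x axis of boat and the x axis of stand_oblong, either way round below 0.35 rad and linear speed of each of brass_cup, crucible, square_cell, boat, lid below 0.02 m/s and contact force between the fingers and brass_cup below 0.1 N and contact force between the fingers and crucible below 0.1 N and contact force between the fingers and square_cell below 0.1 N and contact force between the fingers and boat below 0.1 N and contact force between the fingers and lid below 0.1 N); the robot touches nothing.
It fails at once if a vessel or the lid is tipped by more than 0.7 rad (angle between any of brass_cup, crucible, square_cell, boat, lid's own z axis and vertical above 0.7 rad).
It fails at once if the glass beaker is shifted by more than 30 mm (distance of beaker from where it was at the start of the episode above 0.03 m).
It also fails if it takes over 120 s, if anything falls off the work surface, if the arm or the gripper's body presses on something with over 40 N, if the wrist force passes 120 N, or if a joint passes its speed limit or range.

## Robot

A 6-joint arm with a two-finger parallel gripper is mounted at the origin on the work surface. World frame = base frame: x ahead of the robot, y to its left, z up, the work surface at z = 0. Lengths are in mm, angles in rad, forces in N, time in s.
With the tool pointing down it reaches from about 275 to 750 mm from the base axis. Payload 10.2 kg.
Tool frame: the origin (TCP) lies midway between the tips of the shut fingers; the grasp point (between the pads) lies grip_depth behind it (grip_depth is the distance from the TCP to the grasp point, in mm); z points along the fingers, y is the line along which they close (so a half turn about z gives the same grasp; the last joint's range is limited). The gripper opens to 85 mm and grips with 20 to 120 N. Pads are 22 mm wide; open, the fingers measure 114 mm over their backs; the gripper's body (76 mm by 85 mm) begins 54 mm behind the grasp point. The pads swing forward as they close: fully open they stand 13 mm farther back than shut.
Start: joints at [1.007, 0.313, 1.498, -0, 1.331, -0.223], TCP at [175.489, 494.808, 231.294] pointing down, gripper open.
Joint ranges: [-2.94, 2.94], [-0.97, 2.17], [0.19, 2.56], [-1.23, 4.37], [0.02, 3.11], [-2.88, 2.88]. Speed limits (rad/s): [2.39, 2.39, 3.01, 3.14, 3.14, 3.14].

## Interface

Orientations are given as a unit quaternion [w, x, y, z].
In Python, from rig import * gives the robot as it stands.
- The arm moves only by the tool servo_tool, never from a script. Its argument "commands" is a list of rows, each a list of 3 entries, a list of its own where there are three numbers: the gripper command: -1 is fully open, 1 is shut, values between are in proportion, then the shift along the tool's x, y, z in m, then the turn, a rotation vector about the tool's x, y, z in units of 6 degrees (1.0 is 6 degrees). In form: [[grip, [dx, dy, dz], [ax, ay, az]], ...]. A call has 1 to 10 rows; each row shifts and turns the commanded pose from where the row before left it, along the tool's axes as they then stand; what a row does not reach is not made up. A row lasts 1/12 s, in which the tool goes at most 41.7 mm and 7.16 degrees, less where a joint would pass 70% of its speed; a pose out of reach is approached as far as the arm can. A call is refused whole if a number of a shift passes 0.0417 or a number of a turn 1, either way. A call with a gripper value outside its range is refused whole. The fingers move at their own pace and stop on an object; "squeeze" is the grip in N (left out, the last holds). Time passes only in rows, so rows that do not move let the fingers close. It gives the time, the measured TCP pose, the force, the opening and the grip force at its end, in the units of the state.
- sense(): the state, without advancing time (a new reading comes with each control period).
- capture(name): name is "scene" or "side" or "wrist"; returns a dict with "pixels" (400x640x3 uint8, red, green, blue), "z_map" (400x640 float32, mm along the optical axis (not along the pixel's ray), 0 where there is no reading), "fx", "fy", "cx", "cy" (pixels), "rvec" (rotation vector, rad) and "tvec" (3), from world to camera coordinates, as OpenCV has them; the wrist camera has in their place "T_tool_cam" (4x4, takes a point from camera to tool coordinates, whose origin is the TCP and whose axes are the flange's). Camera axes: x right, y down, z forward; pixel columns grow to the right and rows downward; lengths in mm; the calibration is good to about 2 mm. A picture is of the moment at which its call begins: read the wrist's pose just before it.
- finish_job(): hands the job in; it is judged then, once.
The state is a dict: "time_s": time; "joints": joint angles; "dq": joint speeds; "tau": joint torques, N m; "eef_pos": TCP position; "ee_rot": TCP orientation; "force": force on the tool from outside, world axes, zero at the start; "wrist_torque": the same for the moment, N m; "grip_width": opening from 0.0 (shut) to 1.0 (fully open); "grip_force": force on a finger pad.
Only numpy, scipy, OpenCV 4.12 (cv2) and the standard library are available. Lean on these libraries where they do the work, as an engineer would, in place of code of your own. Each camera call takes 0.05 s, during which the arm holds its last target. There are 200 camera calls.

## Working session

There is one attempt and no reset: what is moved stays moved. The work goes in short steps, Python scripts to look and compute and a tool call to move; the robot and the scene stay as the last step left them, time stands still between calls to the robot, and variables do not carry over. Pictures are saved under pics/ and viewed, at most 14 in all, crops included, and the job is handed in when it is done.

Besides the shell and the picture viewer there is one more tool, called after ">>>" as name(argument=value, ...) on one line, values as JSON. servo_tool: Moves the arm, as the interface text tells. Its arguments: {"type":"object","properties":{"commands":{"type":"array"},"squeeze":{"type":"number"}},"required":["commands"]}

```bash
mkdir -p pics; ls
cat > h.py <<'E'
from rig import *
import numpy as np, cv2
def save(n,f): 
    c=capture(n); cv2.imwrite(f'pics/{f}.png',c['pixels'][:,:,::-1]); return c
def cloud(c,s=None):
    z=c['z_map'];v,u=np.mgrid[:z.shape[0],:z.shape[1]]
    P=np.stack([(u-c['cx'])/c['fx']*z,(v-c['cy'])/c['fy']*z,z],-1)
    if 'rvec' in c:
        R=cv2.Rodrigues(np.array(c['rvec'],float))[0];return (P-np.array(c['tvec']).ravel())@R
    from scipy.spatial.transform import Rotation as Ro
    q=s['ee_rot'];R=Ro.from_quat([q[1],q[2],q[3],q[0]]).as_matrix()
    T=np.array(c['T_tool_cam']);return (P@T[:3,:3].T+T[:3,3])@R.T+np.array(s['eef_pos'])
E
python3 - <<'E'
from h import *
s=sense();print(s)
for n in ('scene','side'):
    c=save(n,n);P=cloud(c);np.savez(n,P=P,px=c['pixels'],z=c['z_map']);print(n,c['rvec'],c['tvec'],c['fx'],(c['z_map']>0).mean())
E
```

```text
pics
{'time_s': 0.0, 'joints': array([ 1.00659639e+00,  3.13495653e-01,  1.49845853e+00,  1.79572176e-05,
        1.33099823e+00, -2.23407654e-01]), 'dq': array([ 6.60791757e-04, -5.53856119e-04,  7.40912938e-04,  3.80398609e-04,
       -6.48659548e-04, -5.73540735e-05]), 'tau': array([-3.68968376e-04, -4.12266648e+01, -2.59742939e+01, -2.21430714e-04,
        4.14602197e-03,  5.69300511e-06]), 'eef_pos': array([175.33989125, 494.57610597, 230.70364637]), 'ee_rot': array([-2.68923777e-04,  1.69574836e-01,  9.85517079e-01, -6.24489715e-04]), 'force': array([ 0.55194258, -1.00204221, -0.19406537]), 'wrist_torque': array([-0.01241019, -0.01400896, -0.00121137]), 'grip_force': 0.0, 'grip_width': 0.9989507444091071}
scene [ 1.72248729  1.66659567 -0.78923328] [ -11.07842173 -271.43528669 1332.31674038] 404.89196198079617 0.99584765625
side [ 2.34945533  0.55810154 -0.19582231] [-445.49088646 -159.33543863 1644.52106847] 518.5398935367559 0.99586328125
```

```bash
python3 -c "
import rig;print([ (n,getattr(rig,n)) for n in dir(rig) if not n.startswith('_')])"|cut -c1-1500
```

```text
[('PlanningError', <class 'rig.PlanningError'>), ('capture', <function make.<locals>.drawn_camera at 0x7fe8d21f00e0>), ('finish_job', <function connect.<locals>.done at 0x7fe8d216b7e0>), ('grip_depth', 18.700000000000003), ('sense', <function make.<locals>.<lambda> at 0x7fe8d21f05e0>)]
```

View pics/scene.png

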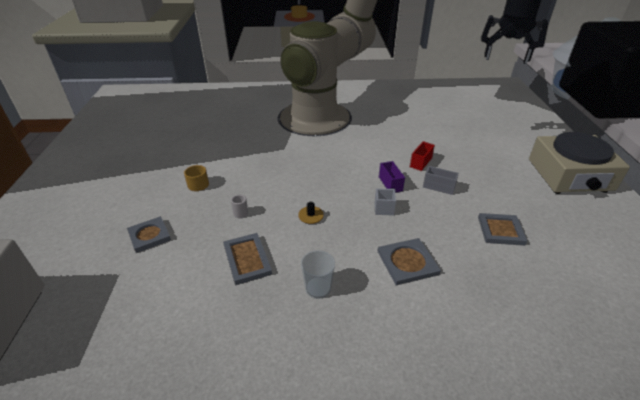

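View pics/side.png

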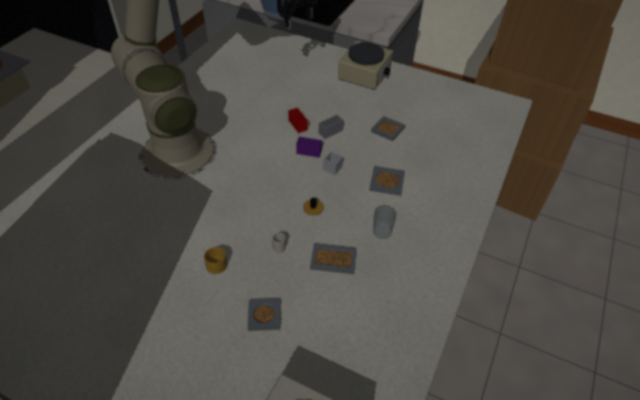

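The scene view shows the brass cup (196,178), crucible (239,206), lid (311,213), square cell (385,201) and boat (440,180). The purple and red decoys are at (391,177) and (422,156). The stands are small round (150,234), oblong (248,258), large round (408,260) and square (502,229), with the beaker at (318,272). The side view shows the same objects.

```bash
cat > seg.py <<'E'
from h import *
g={}
for n in ('scene','side'):
    d=np.load(n+'.npz');P=d['P'];px=d['px']
    tab=P[(abs(P[...,2])<15)&(P[...,0]>250)&(P[...,0]<750)&(abs(P[...,1])<500)];print(n,'table z',np.median(tab[:,2]))
    dil=np.median(tab[:,2])
    m=((P[...,2]>dil+6)&(P[...,2]<200)&(P[...,0]>200)&(P[...,0]<800)&(abs(P[...,1])<600)&(d['z']>0)).astype(np.uint8)
    k,l,st,ce=cv2.connectedComponentsWithStats(m,connectivity=4)
    for i in range(1,k):
        if st[i,4]<40: continue
        Q=P[l==i];top=np.percentile(Q[:,2],95);T=Q[Q[:,2]>top-6]
        r=cv2.minAreaRect(T[:,:2].astype(np.float32))
        print(n,ce[i].round(),'n',st[i,4],'ztop',top.round(1),'rect c',np.round(r[0],1),np.round(r[1],1),'ang',round(r[2],1),'col',px[l==i].mean(0).round())
E
python3 seg.py
```

```text
scene table z 1.111177331374527
scene [550. 163.] n 1461 ztop 89.8 rect c [361.4 589.2] [149.   22.3] ang 0.8 col [104.  99.  85.]
scene [422. 155.] n 455 ztop 47.1 rect c [277.5 287.3] [36.4 81.6] ang 53.9 col [89. 19. 18.]
scene [388. 187.] n 1051 ztop 46.8 rect c [413.9 176.7] [ 64.  167.3] ang 76.4 col [71. 57. 86.]
scene [196. 177.] n 494 ztop 45.6 rect c [ 355.8 -311.9] [56.6 53.2] ang 43.2 col [84. 66. 34.]
scene [440. 179.] n 668 ztop 47.0 rect c [389.1 308.1] [75.2 40.3] ang 63.1 col [78. 79. 85.]
scene [239. 205.] n 309 ztop 46.2 rect c [ 473.2 -187.3] [35.8 32.3] ang 7.6 col [93. 90. 92.]
scene [310. 213.] n 394 ztop 40.7 rect c [490.7 -21.4] [18.5 19.5] ang 87.4 col [83. 66. 37.]
scene [502. 228.] n 1068 ztop 17.0 rect c [554.  405.5] [85.7 87.9] ang 82.2 col [81. 75. 72.]
scene [148. 233.] n 731 ztop 16.1 rect c [ 540.5 -383.6] [80.6 75.8] ang 29.7 col [75. 75. 78.]
scene [247. 258.] n 1152 ztop 16.4 rect c [ 618.8 -157.4] [119.1  76.1] ang 19.3 col [81. 77. 76.]
scene [408. 260.] n 1657 ztop 16.6 rect c [639.7 177.6] [98.9 98.2] ang 14.2 col [83. 78. 75.]
scene [ 16. 28
[... 834 characters left out ...]
 103.9] ang 14.4 col [65. 63. 61.]
side [313. 207.] n 263 ztop 38.2 rect c [491.7 -23.9] [18.4 18.6] ang 70.4 col [71. 56. 28.]
side [384. 222.] n 634 ztop 73.8 rect c [700.6 -12. ] [58.7 67. ] ang 23.3 col [75. 78. 77.]
side [278. 242.] n 231 ztop 45.3 rect c [ 474.3 -189.5] [34.4 36.2] ang 15.7 col [86. 83. 80.]
side [333. 258.] n 872 ztop 15.3 rect c [ 621.  -159.7] [115.5  81.6] ang 19.6 col [67. 62. 56.]
side [215. 260.] n 447 ztop 44.1 rect c [ 356.7 -312.2] [53.3 58.5] ang 35.0 col [80. 62. 27.]
side [264. 314.] n 813 ztop 15.9 rect c [ 542.2 -386.6] [75.1 81. ] ang 29.0 col [62. 59. 56.]
side [294. 391.] n 904 ztop 141.8 rect c [ 728.9 -550.9] [123.4  49.1] ang 26.7 col [92. 89. 83.]
```

>>> servo_tool(commands=[[-1,[0,0,0],[0,0,-0.8125]],[-1,[0,0,0],[0,0,-0.8125]],[-1,[0,0,0],[0,0,-0.8125]],[-1,[0,0,0],[0,0,-0.8125]],[-1,[-0.0162,-0.0291,0],[0,0,0]],[-1,[-0.0162,-0.0291,0],[0,0,0]],[-1,[-0.0162,-0.0291,0],[0,0,0]],[-1,[-0.0162,-0.0291,0],[0,0,0]],[-1,[-0.0162,-0.0291,0],[0,0,0]],[-1,[-0.0162,-0.0291,0],[0,0,0]]], squeeze=40)

```text
time_s: 0.93
eef_pos: [272.9, 318.7, 231.1]
ee_rot: [-0.0, 0.0, 1.0, -0.0]
force: [0.7, 0.8, 0.7]
grip_width: 1.002
grip_force: 0.0
```

>>> servo_tool(commands=[[-1,[-0.0162,-0.0291,0],[0,0,0]],[-1,[-0.0162,-0.0291,0],[0,0,0]],[-1,[-0.0162,-0.0291,0],[0,0,0]],[-1,[-0.0162,-0.0291,0],[0,0,0]],[-1,[-0.0162,-0.0291,0],[0,0,0]],[-1,[-0.0162,-0.0291,0],[0,0,0]],[-1,[-0.0162,-0.0291,0],[0,0,0]],[-1,[-0.0162,-0.0291,0],[0,0,0]],[-1,[-0.0162,-0.0291,0],[0,0,0]],[-1,[-0.0162,-0.0291,0],[0,0,0]]])

```text
time_s: 1.77
eef_pos: [434.8, 27.4, 231.1]
ee_rot: [-0.0, 0.0, 1.0, 0.0]
force: [-0.3, 0.9, 0.5]
grip_width: 0.999
grip_force: 0.0
```

>>> servo_tool(commands=[[-1,[-0.0162,-0.0291,0],[0,0,0]],[-1,[0.0094,-0.0312,0],[0,0,0]],[-1,[0.0094,-0.0312,0],[0,0,0]],[-1,[0.0094,-0.0312,0],[0,0,0]],[-1,[0.0094,-0.0312,0],[0,0,0]],[-1,[0.0094,-0.0312,0],[0,0,0]],[-1,[0.0094,-0.0312,0],[0,0,0]],[-1,[0.0094,-0.0312,0.02],[0,0,0]],[-1,[0.0094,-0.0312,0.02],[0,0,0]],[-1,[0.0094,-0.0312,0.02],[0,0,0]]])

```text
time_s: 2.6
eef_pos: [365.1, -282.2, 170.5]
ee_rot: [0.0, 0.0, 1.0, -0.0]
force: [1.5, 1.1, 0.7]
grip_width: 1.003
grip_force: 0.0
```

>>> servo_tool(commands=[[-1,[0.0094,-0.0312,0.02],[0,0,0]],[-1,[0,0,0],[0,0,0]],[-1,[0,0,0],[0,0,0]]])

```text
time_s: 2.85
eef_pos: [355.7, -312.4, 150.1]
ee_rot: [-0.001, 0.001, 1.0, 0.001]
force: [0.4, 0.7, 0.2]
grip_width: 1.003
grip_force: 0.0
```

Run:
```python
from h import *
s=sense();c=save('wrist','w1');P=cloud(c,s);print(c['T_tool_cam'],c['fx'])
m=((P[...,2]>40)&(P[...,2]<55)&(c['z_map']>0)&(np.hypot(P[...,0]-356,P[...,1]+312)<80)).astype(np.uint8)
Q=P[m>0];print(len(Q),np.median(Q[:,2]),cv2.minEnclosingCircle(Q[:,:2].astype(np.float32)))
```

```text
[[ 1.81773642e-04 -9.59927723e-01 -2.80247630e-01  7.15119050e+01]
 [ 9.99999464e-01 -1.11087282e-04  1.02912309e-03  2.03889406e-01]
 [-1.01901573e-03 -2.80247667e-01  9.59927188e-01 -1.41432480e+02]
 [ 0.00000000e+00  0.00000000e+00  0.00000000e+00  1.00000000e+00]] 288.67308593239716
841 43.38842736102045 ((353.5714416503906, -311.4005432128906), 27.966777801513672)
```

View pics/w1.png

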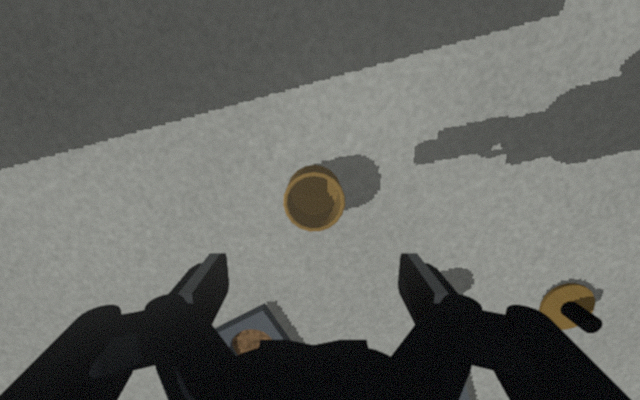

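The wrist view shows the cup at (314,201), centred between the fingers, and it agrees with the estimate to 2 mm. I'll descend and grip.

>>> servo_tool(commands=[[-1,[0,0,0.03],[0,0,0]],[-1,[0,0,0.03],[0,0,0]],[-1,[0,0,0.03],[0,0,0]],[-1,[0,0,0.03],[0,0,0]],[-1,[0,0,0.02],[0,0,0]],[1,[0,0,0],[0,0,0]],[1,[0,0,0],[0,0,0]],[1,[0,0,0],[0,0,0]],[1,[0,0,0],[0,0,0]],[1,[0,0,0],[0,0,0]]])

```text
time_s: 3.73
eef_pos: [357.4, -312.3, 13.1]
ee_rot: [0.001, 0.0, 1.0, -0.001]
force: [0.8, 4.2, 9.1]
grip_width: 0.644
grip_force: 43.7
```

>>> servo_tool(commands=[[1,[0,0,0],[0,0,0]],[1,[0,0,0],[0,0,0]],[1,[0,0,0],[0,0,0]]])

```text
time_s: 3.98
eef_pos: [357.4, -312.3, 13.1]
ee_rot: [0.001, 0.0, 1.0, -0.001]
force: [1.5, 4.0, 9.4]
grip_width: 0.644
grip_force: 43.8
```

>>> servo_tool(commands=[[1,[0,0,-0.02],[0,0,0]],[1,[0,0,-0.03],[0,0,0]],[1,[0,0,-0.03],[0,0,0]],[1,[0,0,-0.03],[0,0,0]],[1,[0,0,-0.03],[0,0,0]],[1,[-0.0168,0.0287,0],[0,0,0]],[1,[-0.0168,0.0287,0],[0,0,0]],[1,[-0.0168,0.0287,0],[0,0,0]],[1,[-0.0168,0.0287,0],[0,0,0]],[1,[-0.0168,0.0287,0],[0,0,0]]])

```text
time_s: 4.82
eef_pos: [441.2, -167.0, 152.4]
ee_rot: [0.001, 0.0, 1.0, -0.001]
force: [0.2, -1.4, -1.8]
grip_width: 0.642
grip_force: 44.1
```

>>> servo_tool(commands=[[1,[-0.0168,0.0287,0],[0,0,0]],[1,[-0.0168,0.0287,0],[0,0,0]],[1,[-0.0168,0.0287,0],[0,0,0]],[1,[-0.0168,0.0287,0],[0,0,0]],[1,[-0.0168,0.0287,0],[0,0,0]],[1,[-0.0168,0.0287,0],[0,0,0]],[1,[-0.0168,0.0287,0],[0,0,0]],[1,[-0.0168,0.0287,0],[0,0,0]],[1,[-0.0168,0.0287,0],[0,0,0]],[1,[-0.0168,0.0287,0],[0,0,0]]])

```text
time_s: 5.65
eef_pos: [609.2, 120.2, 152.3]
ee_rot: [0.001, 0.0, 1.0, -0.0]
force: [0.7, -0.9, -2.6]
grip_width: 0.64
grip_force: 44.1
```

>>> servo_tool(commands=[[1,[-0.0168,0.0287,0],[0,0,0]],[1,[-0.0168,0.0287,0],[0,0,0]],[1,[0,0,0],[0,0,0]],[1,[0,0,0],[0,0,0]],[1,[0,0,0],[0,0,0]]])

```text
time_s: 6.07
eef_pos: [642.0, 175.5, 151.7]
ee_rot: [0.0, 0.0, 1.0, -0.0]
force: [-0.4, -0.5, -2.9]
grip_width: 0.648
grip_force: 44.1
```

Run:
```python
from h import *
s=sense();c=save('wrist','w2');P=cloud(c,s);ok=c['z_map']>0
m=ok&(P[...,2]>5)&(P[...,2]<25)&(np.hypot(P[...,0]-640,P[...,1]-176)<75)
print(cv2.minAreaRect(P[m][:,:2].astype(np.float32)),np.median(P[m][:,2]))
```

```text
((638.9686889648438, 176.8944854736328), (96.035400390625, 96.29227447509766), 14.017528533935547) 12.188307304992748
```

View pics/w2.png

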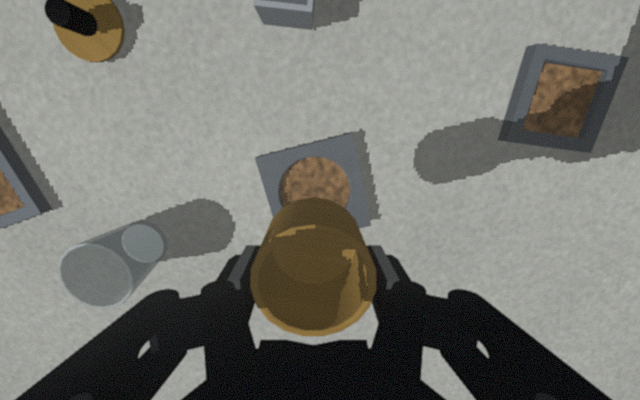

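The wrist view shows the cup held upright at (313,265) with the large stand's recess below it at (315,185). It is aligned to about 1 mm. I'll lower it.

>>> servo_tool(commands=[[1,[0.001,0,0.03],[0,0,0]],[1,[0,0,0.03],[0,0,0]],[1,[0,0,0.03],[0,0,0]],[1,[0,0,0.025],[0,0,0]],[1,[0,0,0.01],[0,0,0]],[1,[0,0,0.005],[0,0,0]],[1,[0,0,0.002],[0,0,0]],[1,[0,0,0],[0,0,0]],[1,[0,0,0],[0,0,0]]])

```text
time_s: 6.87
eef_pos: [642.2, 175.7, 21.1]
ee_rot: [0.001, 0.0, 1.0, 0.0]
force: [-0.1, -0.3, -2.7]
grip_width: 0.644
grip_force: 44.1
```

>>> servo_tool(commands=[[1,[0.001,0,0.002],[0,0,0]],[1,[0,0,0],[0,0,0]],[-1,[0,0,0],[0,0,0]],[-1,[0,0,0],[0,0,0]],[-1,[0,0,0],[0,0,0]],[-1,[0,0,0],[0,0,0]],[-1,[0,0,-0.02],[0,0,0]],[-1,[0,0,-0.03],[0,0,0]],[-1,[0,0,-0.04],[0,0,0]],[-1,[0,0,-0.04],[0,0,0]]])

```text
time_s: 7.7
eef_pos: [639.7, 175.7, 148.3]
ee_rot: [-0.001, 0.0, 1.0, -0.0]
force: [1.0, 0.3, 0.1]
grip_width: 0.998
grip_force: 0.0
```

```bash
cat >> h.py <<'E'
def blob(P,c,x,y,r,z0,z1):
    Q=P[(c['z_map']>0)&(P[...,2]>z0)&(P[...,2]<z1)&(np.hypot(P[...,0]-x,P[...,1]-y)<r)]
    if len(Q)<5: return None
    q=Q[:,:2].astype(np.float32);return len(Q),np.median(Q[:,2]).round(1),np.percentile(Q[:,2],[5,95]).round(1),'circ',np.round(cv2.minEnclosingCircle(q)[0],1),cv2.minEnclosingCircle(q)[1],'rect',cv2.minAreaRect(q)
E
python3 - <<'E'
from h import *
s=sense();c=save('wrist','w3');P=cloud(c,s);print(s['eef_pos'])
print('cup',blob(P,c,640,176,60,35,65));print('stand',blob(P,c,640,176,75,9,19))
print('lid',blob(P,c,491,-22,50,33,55))
c=save('scene','s3');P=cloud(c);print('cup',blob(P,c,640,176,60,42,65));print('stand',blob(P,c,640,176,75,11,20))
E
```

```text
[639.74650628 175.74118996 148.25156577]
cup (1266, np.float64(49.0), array([36.9, 50.4]), 'circ', array([637.7, 175.7]), 28.069631576538086, 'rect', ((637.4563598632812, 176.0015106201172), (55.006126403808594, 55.09993362426758), 67.31449890136719))
stand (6375, np.float64(12.5), array([ 9.4, 13.9]), 'circ', array([639.2, 177.2]), 67.83006286621094, 'rect', ((639.1926879882812, 177.01382446289062), (96.44898223876953, 96.31670379638672), 14.053503036499023))
lid (734, np.float64(38.3), array([34.4, 39.8]), 'circ', array([488.1, -20.2]), 11.388450622558594, 'rect', ((489.7107238769531, -20.234169006347656), (20.39021873474121, 20.201244354248047), 43.5800895690918))
cup (286, np.float64(50.4), array([42.7, 53.3]), 'circ', array([639.8, 176.4]), 28.625579833984375, 'rect', ((639.6528930664062, 175.5812225341797), (53.74574661254883, 56.22343063354492), 79.19361114501953))
stand (962, np.float64(15.0), array([12.1, 17.5]), 'circ', array([640.7, 177.3]), 66.85285949707031, 'rect', ((639.4725952148438, 177.0507354736328), (100.26640319824219, 97.10477447509766), 13.633047103881836))
```

View pics/w3.png

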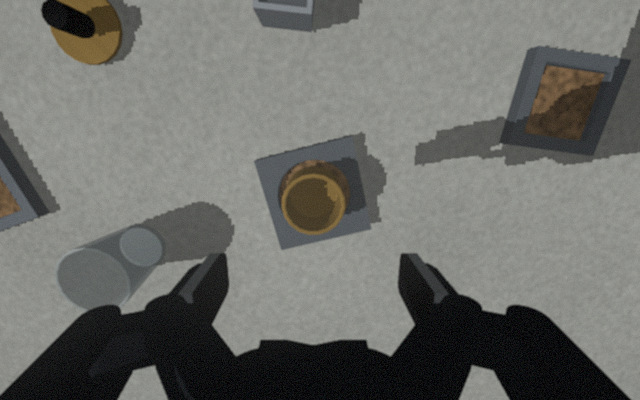

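The wrist view shows the cup seated in the recess at (313,203), with the rim at z≈50. The lid is next.

>>> servo_tool(commands=[[-1,[0.0186,-0.0247,0],[0,0,0]],[-1,[0.0186,-0.0247,0],[0,0,0]],[-1,[0.0186,-0.0247,0],[0,0,0]],[-1,[0.0186,-0.0247,0],[0,0,0]],[-1,[0.0186,-0.0247,0],[0,0,0]],[-1,[0.0186,-0.0247,0],[0,0,0]],[-1,[0.0186,-0.0247,0],[0,0,0]],[-1,[0.0186,-0.0247,0],[0,0,0]],[-1,[0,0,0],[0,0,0]],[-1,[0,0,0],[0,0,0]]])

```text
time_s: 8.63
eef_pos: [491.1, -22.5, 147.3]
ee_rot: [0.0, 0.001, 1.0, 0.0]
force: [0.7, -0.6, -0.5]
grip_width: 1.001
grip_force: 0.0
```

Run:
```python
from h import *
s=sense();c=save('wrist','w4');P=cloud(c,s);print(s['eef_pos'])
print('knobtop',blob(P,c,491,-22,50,36,50));print('disc',blob(P,c,491,-22,50,7,13))
```

```text
[491.06490946 -22.54519139 147.32553057]
knobtop (365, np.float64(38.6), array([37.2, 39.8]), 'circ', array([489. , -21.1]), 10.041909217834473, 'rect', ((488.98565673828125, -21.139585494995117), (18.027158737182617, 19.448549270629883), 89.98033142089844))
disc (2200, np.float64(8.7), array([7.5, 9.8]), 'circ', array([489.1, -21.1]), 29.904216766357422, 'rect', ((488.7818603515625, -20.82181167602539), (58.36699676513672, 58.0521125793457), 88.26495361328125))
```

>>> servo_tool(commands=[[-1,[0,0.0005,0.03],[0,0,0]],[-1,[0,0,0.03],[0,0,0]],[-1,[0,0,0.03],[0,0,0]],[-1,[0,0,0.03],[0,0,0]],[-1,[0,0,0.011],[0,0,0]],[1,[0,0,0],[0,0,0]],[1,[0,0,0],[0,0,0]],[1,[0,0,0],[0,0,0]],[1,[0,0,0],[0,0,0]],[1,[0,0,0],[0,0,0]]])

```text
time_s: 9.52
eef_pos: [492.1, -21.3, 17.3]
ee_rot: [0.001, 0.0, 1.0, -0.0]
force: [-0.6, 0.1, -0.1]
grip_width: 0.297
grip_force: 0.0
```

>>> servo_tool(commands=[[1,[0,0,0],[0,0,0]],[1,[0,0,0],[0,0,0]],[1,[0,0,0],[0,0,0]],[1,[0,0,0],[0,0,0]],[1,[0,0,0],[0,0,0]],[1,[0,0,0],[0,0,0]]])

```text
time_s: 10.02
eef_pos: [492.0, -21.2, 17.3]
ee_rot: [0.001, 0.0, 1.0, -0.0]
force: [-0.9, 0.7, 6.0]
grip_width: 0.219
grip_force: 38.9
```

>>> servo_tool(commands=[[1,[0,0,-0.02],[0,0,0]],[1,[0,0,-0.03],[0,0,0]],[1,[0,0,-0.04],[0,0,0]],[1,[0,0,-0.041],[0,0,0]],[1,[-0.0186,0.0246,0],[0,0,0]],[1,[-0.0186,0.0246,0],[0,0,0]],[1,[-0.0186,0.0246,0],[0,0,0]],[1,[-0.0186,0.0246,0],[0,0,0]],[1,[-0.0186,0.0246,0],[0,0,0]],[1,[-0.0186,0.0246,0],[0,0,0]]])

```text
time_s: 10.85
eef_pos: [603.7, 127.7, 147.7]
ee_rot: [0.0, 0.0, 1.0, -0.0]
force: [0.2, -0.3, -0.7]
grip_width: 0.216
grip_force: 39.3
```

>>> servo_tool(commands=[[1,[-0.0186,0.0246,0],[0,0,0]],[1,[-0.0186,0.0246,0],[0,0,0]],[1,[0,0,0],[0,0,0]],[1,[0,0,0],[0,0,0]],[1,[0,0,0.03],[0,0,0]],[1,[0,0,0.025],[0,0,0]],[1,[0,0,0],[0,0,0]],[1,[0,0,0],[0,0,0]]])

```text
time_s: 11.52
eef_pos: [639.7, 174.6, 92.2]
ee_rot: [-0.001, 0.001, 1.0, -0.0]
force: [-0.4, -0.8, -1.0]
grip_width: 0.213
grip_force: 39.3
```

Run:
```python
from h import *
s=sense();c=save('side','side5');P=cloud(c);print(s['eef_pos'])
print('lid disc?',blob(P,c,640,176,40,78,100));print('cup',blob(P,c,640,176,40,43,58))
cv2.imwrite('pics/side5c.png',cv2.resize(c['pixels'][120:240,320:460,::-1],None,fx=4,fy=4))
```

```text
[639.69142217 174.61611445  92.21166697]
lid disc? (194, np.float64(83.2), array([79.1, 94.8]), 'circ', array([640.4, 171.1]), 30.975927352905273, 'rect', ((639.8510131835938, 169.2347412109375), (59.535400390625, 52.86702346801758), 7.493756294250488))
cup (66, np.float64(47.2), array([43.4, 52.2]), 'circ', array([643. , 170.8]), 29.69247817993164, 'rect', ((643.5975952148438, 165.2860870361328), (54.26154327392578, 40.98247528076172), 22.812314987182617))
```

View pics/side5c.png

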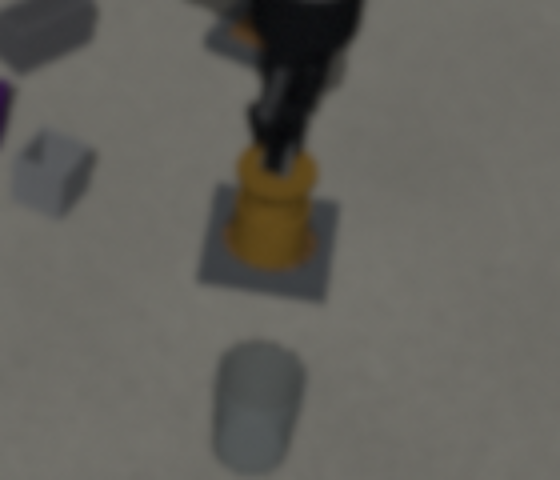

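The side crop shows the lid held level at (277,170), right above the cup at (270,225) in its stand. I'll lower it.

>>> servo_tool(commands=[[1,[0,0.001,0.012],[0,0,0]],[1,[0,0,0.008],[0,0,0]],[1,[0,0,0.004],[0,0,0]],[1,[0,0,0.002],[0,0,0]],[1,[0,0,0.001],[0,0,0]],[1,[0,0,0],[0,0,0]],[1,[0,0,0],[0,0,0]]])

```text
time_s: 12.15
eef_pos: [640.5, 176.5, 65.6]
ee_rot: [0.0, 0.0, 1.0, 0.0]
force: [-0.5, -1.5, -0.3]
grip_width: 0.218
grip_force: 39.3
```

>>> servo_tool(commands=[[1,[0,0,0.001],[0,0,0]],[1,[0,0,0.001],[0,0,0]],[1,[0,0,0],[0,0,0]],[1,[0,0,0],[0,0,0]]])

```text
time_s: 12.48
eef_pos: [640.4, 176.5, 63.4]
ee_rot: [0.0, 0.0, 1.0, 0.0]
force: [0.1, 0.1, -0.4]
grip_width: 0.22
grip_force: 39.5
```

>>> servo_tool(commands=[[-1,[0,0,0],[0,0,0]],[-1,[0,0,0],[0,0,0]],[-1,[0,0,0],[0,0,0]],[-1,[0,0,0],[0,0,0]],[-1,[0,0,0],[0,0,0]],[-1,[0,0,-0.02],[0,0,0]],[-1,[0,0,-0.04],[0,0,0]],[-1,[0,0,-0.035],[0,0,0]],[-1,[0,0,0],[0,0,0]]])

```text
time_s: 13.23
eef_pos: [643.1, 176.8, 166.4]
ee_rot: [0.006, 0.0, 1.0, 0.001]
force: [1.2, 0.1, 1.3]
grip_width: 1.0
grip_force: 0.0
```

Run:
```python
from h import *
s=sense();c=save('wrist','w6');P=cloud(c,s);print(s['eef_pos'])
print('disc',blob(P,c,640,176,60,50,62));print('knob',blob(P,c,640,176,60,80,95));print('stand',blob(P,c,640,176,75,9,19))
print('cell',blob(P,c,470,153,45,40,55))
```

```text
[643.06033476 176.84065899 166.42030864]
disc (2706, np.float64(54.7), array([53.5, 55.8]), 'circ', array([637.3, 176.5]), 29.833406448364258, 'rect', ((637.3676147460938, 176.58335876464844), (58.366554260253906, 59.01460647583008), 89.50084686279297))
knob (463, np.float64(84.6), array([82.9, 85.7]), 'circ', array([637.3, 176.5]), 10.0679931640625, 'rect', ((637.0001831054688, 176.22604370117188), (18.75701332092285, 18.865251541137695), 89.54741668701172))
stand (4289, np.float64(12.6), array([11.4, 13.9]), 'circ', array([639.1, 177. ]), 67.31375122070312, 'rect', ((639.185791015625, 176.9539794921875), (96.44734191894531, 96.30706024169922), 14.0797700881958))
cell (466, np.float64(43.6), array([41. , 44.9]), 'circ', array([485.1, 153.1]), 22.20720100402832, 'rect', ((485.69097900390625, 152.9907684326172), (44.23453140258789, 9.466379165649414), 87.14329528808594))
```

View pics/w6.png

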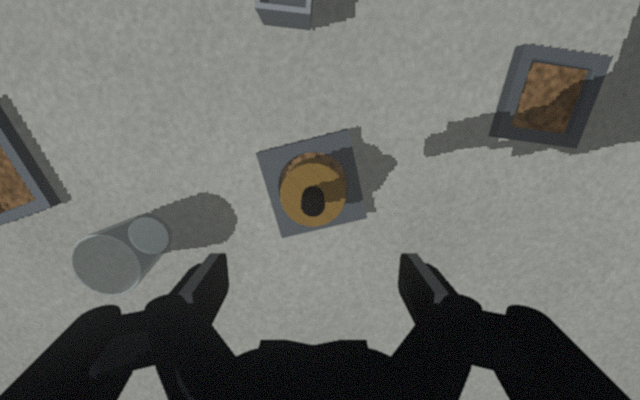

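The wrist view shows the lid flat and concentric on the cup at (313,193), disc top at z≈55. The square cell is next.

>>> servo_tool(commands=[[-1,[0.0283,-0.0039,0],[0,0,0]],[-1,[0.0283,-0.0039,0],[0,0,0]],[-1,[0.0283,-0.0039,0],[0,0,0]],[-1,[0.0283,-0.0039,0],[0,0,0]],[-1,[0.0283,-0.0039,0],[0,0,0]],[-1,[0.0283,-0.0039,0],[0,0,0]],[-1,[0,0,0],[0,0,0]],[-1,[0,0,0],[0,0,0]]])

```text
time_s: 13.95
eef_pos: [469.7, 153.1, 158.0]
ee_rot: [-0.0, 0.0, 1.0, -0.0]
force: [0.9, 0.2, -0.1]
grip_width: 1.0
grip_force: 0.0
```

Run:
```python
from h import *
s=sense();c=save('wrist','w7');P=cloud(c,s);print(s['eef_pos'])
print('cell',blob(P,c,470,153,40,40,55))
print('purple',blob(P,c,373,184,50,40,55))
```

```text
[469.66224837 153.13764842 158.03587604]
cell (840, np.float64(43.6), array([41.3, 44.7]), 'circ', array([466.8, 155. ]), 30.61300277709961, 'rect', ((467.18646240234375, 154.89202880859375), (44.0863151550293, 44.3834342956543), 84.0602035522461))
purple (1482, np.float64(43.7), array([41.6, 44.9]), 'circ', array([369.3, 187.1]), 41.67847442626953, 'rect', ((369.3293151855469, 187.25242614746094), (76.27969360351562, 36.34515380859375), 13.606719017028809))
```

>>> servo_tool(commands=[[-1,[0,0.001,0.03],[0,0,0.5]],[-1,[0,0,0.03],[0,0,0.5]],[-1,[0,0,0.03],[0,0,0]],[-1,[0,0,0.03],[0,0,0]],[-1,[0,0,0.028],[0,0,0]],[1,[0,0,0],[0,0,0]],[1,[0,0,0],[0,0,0]],[1,[0,0,0],[0,0,0]],[1,[0,0,0],[0,0,0]],[1,[0,0,0],[0,0,0]]])

```text
time_s: 14.83
eef_pos: [471.9, 154.3, 12.0]
ee_rot: [0.002, 0.053, 0.999, 0.0]
force: [0.4, 0.5, 5.5]
grip_width: 0.506
grip_force: 42.1
```

>>> servo_tool(commands=[[1,[0,0,0],[0,0,0]],[1,[0,0,0],[0,0,0]],[1,[0,0,0],[0,0,0]]])

```text
time_s: 15.08
eef_pos: [471.9, 154.3, 12.0]
ee_rot: [0.002, 0.053, 0.999, 0.0]
force: [0.4, 0.3, 7.8]
grip_width: 0.509
grip_force: 42.4
```

>>> servo_tool(commands=[[1,[0,0,-0.02],[0,0,0]],[1,[0,0,-0.04],[0,0,0]],[1,[0,0,-0.04],[0,0,-0.5]],[1,[0,0,-0.04],[0,0,-0.5]],[1,[-0.0107,0.0312,0],[0,0,0]],[1,[-0.0107,0.0312,0],[0,0,0]],[1,[-0.0107,0.0312,0],[0,0,0]],[1,[-0.0107,0.0312,0],[0,0,0]],[1,[-0.0107,0.0312,0],[0,0,0]],[1,[-0.0107,0.0312,0],[0,0,0]]])

```text
time_s: 15.92
eef_pos: [534.9, 342.9, 150.9]
ee_rot: [0.0, 0.0, 1.0, 0.0]
force: [0.8, -0.8, -0.8]
grip_width: 0.512
grip_force: 41.5
```

>>> servo_tool(commands=[[1,[-0.0107,0.0312,0],[0,0,0]],[1,[-0.0107,0.0312,0],[0,0,0]],[1,[0,0,0],[0,0,0]],[1,[0,0,0],[0,0,0]]])

```text
time_s: 16.25
eef_pos: [555.9, 404.8, 149.7]
ee_rot: [-0.0, -0.001, 1.0, -0.0]
force: [-0.9, -0.4, -1.8]
grip_width: 0.508
grip_force: 41.6
```

Run:
```python
from h import *
s=sense();c=save('wrist','w8');P=cloud(c,s);print(s['eef_pos'])
print('stand',blob(P,c,555,404,65,9,19))
```

```text
[555.85426345 404.77171008 149.74880538]
stand (2214, np.float64(12.6), array([11.4, 13.8]), 'circ', array([545.7, 406.9]), 54.61882400512695, 'rect', ((545.3726806640625, 406.97760009765625), (84.37826538085938, 69.94586944580078), 82.39871978759766))
```

View pics/w8.png

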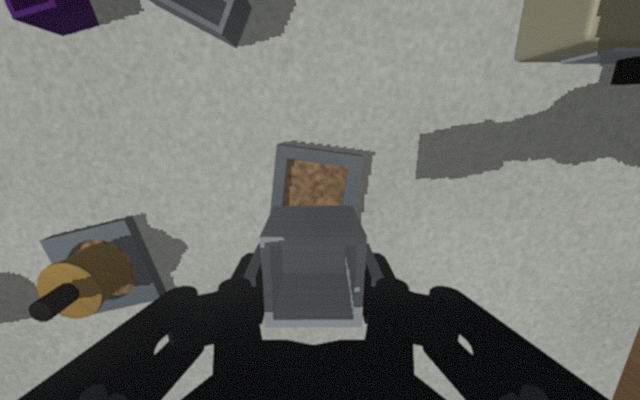

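The wrist view shows the cell held upright at (313,270) and the square stand below it at (318,180). It is aligned to about 1 mm and needs a turn of about 7.5°.

>>> servo_tool(commands=[[1,[0.001,0,0.03],[0,0,0.625]],[1,[0,0,0.03],[0,0,0.625]],[1,[0,0,0.03],[0,0,0]],[1,[0,0,0.025],[0,0,0]],[1,[0,0,0.01],[0,0,0]],[1,[0,0,0.005],[0,0,0]],[1,[0,0,0.002],[0,0,0]],[1,[0,0,0],[0,0,0]],[1,[0,0,0],[0,0,0]]])

```text
time_s: 17.05
eef_pos: [556.0, 404.0, 20.2]
ee_rot: [0.001, 0.066, 0.998, 0.001]
force: [0.6, -0.3, -1.4]
grip_width: 0.509
grip_force: 41.6
```

>>> servo_tool(commands=[[1,[0,0,0.002],[0,0,0]],[1,[0,0,0],[0,0,0]],[-1,[0,0,0],[0,0,0]],[-1,[0,0,0],[0,0,0]],[-1,[0,0,0],[0,0,0]],[-1,[0,0,0],[0,0,0]],[-1,[0,0,-0.02],[0,0,0]],[-1,[0,0,-0.04],[0,0,0]],[-1,[0,0,-0.04],[0,0,0]],[-1,[0,0,-0.04],[0,0,0]]])

```text
time_s: 17.88
eef_pos: [554.9, 403.6, 157.9]
ee_rot: [-0.0, 0.066, 0.998, -0.0]
force: [-0.3, 0.9, -0.2]
grip_width: 1.005
grip_force: 0.0
```

>>> servo_tool(commands=[[-1,[0,0,0],[0,0,-0.625]],[-1,[0,0,0],[0,0,-0.625]],[-1,[0,0,0],[0,0,0]]])

```text
time_s: 18.13
eef_pos: [555.3, 403.8, 156.8]
ee_rot: [0.0, -0.001, 1.0, 0.0]
force: [1.0, 0.5, -0.5]
grip_width: 0.998
grip_force: 0.0
```

Run:
```python
from h import *
s=sense();c=save('wrist','w9');P=cloud(c,s);print(s['eef_pos'],s['ee_rot'])
print('cell',blob(P,c,555,404,50,46,60));print('stand',blob(P,c,555,404,70,9,17))
print('boat',blob(P,c,389,306,50,40,55))
```

```text
[555.25736025 403.77691146 156.79205102] [ 3.06446637e-04 -9.40139615e-04  9.99999500e-01  1.46996239e-04]
cell (887, np.float64(49.6), array([47.5, 50.7]), 'circ', array([551.1, 404.8]), 30.659521102905273, 'rect', ((551.4884033203125, 404.72039794921875), (43.885719299316406, 44.6738395690918), 82.5427017211914))
stand (3573, np.float64(12.5), array([ 9.4, 13.9]), 'circ', array([552.4, 406. ]), 58.99087142944336, 'rect', ((552.4742431640625, 405.9872131347656), (84.09877014160156, 84.5693588256836), 82.46790313720703))
boat (683, np.float64(43.6), array([41.2, 44.9]), 'circ', array([395.1, 315.4]), 32.423805236816406, 'rect', ((407.67340087890625, 315.22845458984375), (64.84736633300781, 25.198333740234375), 89.42462921142578))
```

>>> servo_tool(commands=[[-1,[0.0277,-0.0162,0],[0,0,0]],[-1,[0.0277,-0.0162,0],[0,0,0]],[-1,[0.0277,-0.0162,0],[0,0,0]],[-1,[0.0277,-0.0162,0],[0,0,0]],[-1,[0.0277,-0.0162,0],[0,0,0]],[-1,[0.0277,-0.0162,0],[0,0,0]],[-1,[0,0,0],[0,0,0]],[-1,[0,0,0],[0,0,0]]])

```text
time_s: 18.85
eef_pos: [388.2, 306.2, 156.4]
ee_rot: [-0.0, 0.001, 1.0, -0.0]
force: [0.5, 0.3, 0.2]
grip_width: 1.002
grip_force: 0.0
```

Run:
```python
from h import *
s=sense();c=save('wrist','w10');P=cloud(c,s);print(s['eef_pos'])
m=c['pixels'].astype(int);grey=(m.max(-1)-m.min(-1)<25);P=np.where(grey[...,None],P,-999)
print('boat',blob(P,c,389,306,60,40,55))
```

```text
[388.15039353 306.2456633  156.38250391]
boat (1123, np.float64(43.5), array([41.2, 44.7]), 'circ', array([387.3, 308.9]), 41.47617721557617, 'rect', ((387.61956787109375, 308.73577880859375), (76.03931427001953, 36.63851547241211), 63.440818786621094))
```

View pics/w10.png

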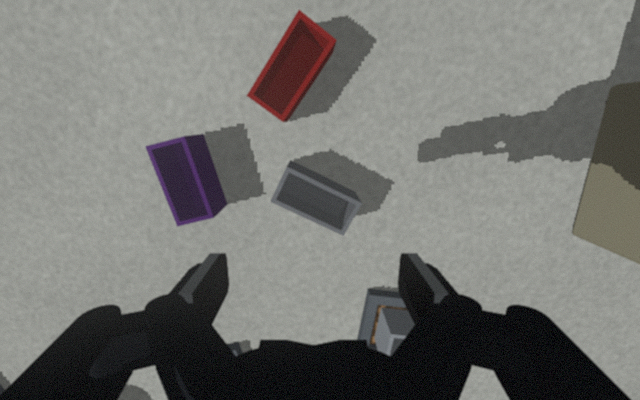

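The wrist view shows the grey boat at (316,198), with purple at (187,180) and red at (292,65) well clear. I'll turn 63.4° and grip.

>>> servo_tool(commands=[[-1,[-0.0012,0.0012,0],[0,0,-1]],[-1,[0,0,0],[0,0,-1]],[-1,[0,0,0],[0,0,-1]],[-1,[0,0,0],[0,0,-1]],[-1,[0,0,0],[0,0,-1]],[-1,[0,0,0],[0,0,-1]],[-1,[0,0,0],[0,0,-1]],[-1,[0,0,0],[0,0,-1]],[-1,[0,0,0],[0,0,-1]],[-1,[0,0,0],[0,0,-1]]])

```text
time_s: 19.73
eef_pos: [391.3, 308.3, 156.1]
ee_rot: [0.0, -0.501, 0.865, -0.0]
force: [-0.8, -0.5, -0.0]
grip_width: 1.003
grip_force: 0.0
```

>>> servo_tool(commands=[[-1,[0,0,0],[0,0,-0.57]],[-1,[0,0,0.02],[0,0,0]],[-1,[0,0,0],[0,0,0]],[-1,[0,0,0],[0,0,0]]])

```text
time_s: 20.07
eef_pos: [390.5, 307.9, 135.7]
ee_rot: [-0.001, -0.525, 0.851, 0.0]
force: [0.7, 0.3, -0.1]
grip_width: 0.999
grip_force: 0.0
```

>>> servo_tool(commands=[[-1,[0,0,0.035],[0,0,0]],[-1,[0,0,0.035],[0,0,0]],[-1,[0,0,0.035],[0,0,0]],[-1,[0,0,0.02],[0,0,0]],[1,[0,0,0],[0,0,0]],[1,[0,0,0],[0,0,0]],[1,[0,0,0],[0,0,0]],[1,[0,0,0],[0,0,0]],[1,[0,0,0],[0,0,0]],[1,[0,0,0],[0,0,0]]])

```text
time_s: 20.9
eef_pos: [391.3, 308.5, 13.2]
ee_rot: [0.002, -0.525, 0.851, -0.0]
force: [-0.9, 0.4, 6.9]
grip_width: 0.421
grip_force: 41.0
```

>>> servo_tool(commands=[[1,[0,0,0],[0,0,0]],[1,[0,0,0],[0,0,0]],[1,[0,0,0],[0,0,0]]])

```text
time_s: 21.15
eef_pos: [391.3, 308.5, 13.2]
ee_rot: [0.002, -0.525, 0.851, -0.0]
force: [-0.3, 0.5, 7.0]
grip_width: 0.412
grip_force: 41.0
```

>>> servo_tool(commands=[[1,[0,0,-0.02],[0,0,0]],[1,[0,0,-0.04],[0,0,0]],[1,[0,0,-0.04],[0,0,0]],[1,[0,0,-0.04],[0,0,0]],[1,[0,0,0],[0,0,1]],[1,[0,0,0],[0,0,1]],[1,[0,0,0],[0,0,1]],[1,[0,0,0],[0,0,1]],[1,[0,0,0],[0,0,1]],[1,[0,0,0],[0,0,1]]])

```text
time_s: 21.98
eef_pos: [390.3, 307.9, 152.3]
ee_rot: [0.001, -0.234, 0.972, 0.0]
force: [0.5, -0.1, -0.8]
grip_width: 0.421
grip_force: 40.5
```

>>> servo_tool(commands=[[1,[0,0,0],[0,0,1]],[1,[0,0,0],[0,0,0.32]],[1,[-0.0038,-0.0322,0],[0,0,0]],[1,[-0.0038,-0.0322,0],[0,0,0]],[1,[-0.0038,-0.0322,0],[0,0,0]],[1,[-0.0038,-0.0322,0],[0,0,0]],[1,[-0.0038,-0.0322,0],[0,0,0]],[1,[-0.0038,-0.0322,0],[0,0,0]],[1,[-0.0038,-0.0322,0],[0,0,0]],[1,[-0.0038,-0.0322,0],[0,0,0]]])

```text
time_s: 22.82
eef_pos: [505.3, 73.5, 152.4]
ee_rot: [0.001, -0.169, 0.986, -0.0]
force: [0.9, 1.1, -1.5]
grip_width: 0.414
grip_force: 40.6
```

>>> servo_tool(commands=[[1,[-0.0038,-0.0322,0],[0,0,0]],[1,[-0.0038,-0.0322,0],[0,0,0]],[1,[-0.0038,-0.0322,0],[0,0,0]],[1,[-0.0038,-0.0322,0],[0,0,0]],[1,[-0.0038,-0.0322,0],[0,0,0]],[1,[-0.0038,-0.0322,0],[0,0,0]],[1,[-0.0038,-0.0322,0],[0,0,0]],[1,[-0.0038,-0.0322,0],[0,0,0]],[1,[0,0,0],[0,0,0]],[1,[0,0,0],[0,0,0]]])

```text
time_s: 23.65
eef_pos: [619.4, -158.9, 151.6]
ee_rot: [0.0, -0.168, 0.986, -0.0]
force: [-0.4, 0.2, -1.5]
grip_width: 0.413
grip_force: 40.9
```

Run:
```python
from h import *
s=sense();c=save('wrist','w11');P=cloud(c,s);print(s['eef_pos'],s['ee_rot'])
print('stand',blob(P,c,620,-159,80,9,19))
```

```text
[ 619.35641781 -158.93900454  151.61937075] [ 1.91920438e-04 -1.68104807e-01  9.85769102e-01 -1.19188702e-04]
stand (1945, np.float64(12.7), array([11.4, 13.8]), 'circ', array([ 588.9, -168.1]), 46.156837463378906, 'rect', ((589.2794189453125, -167.9339141845703), (54.255653381347656, 76.18744659423828), 19.160917282104492))
```

View pics/w11.png

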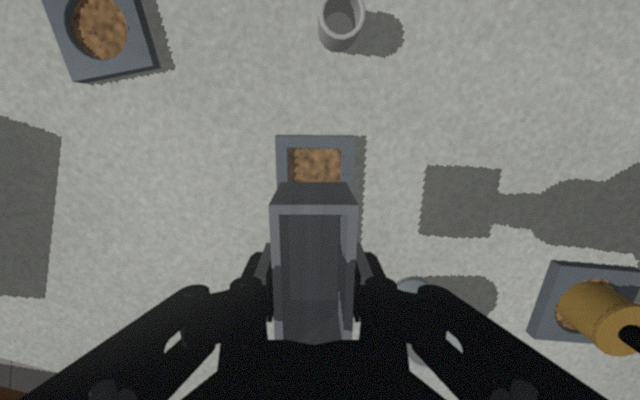

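The wrist view shows the boat held upright at (313,265) and lined up with the oblong stand below it at (318,170). I'll lower it.

>>> servo_tool(commands=[[1,[-0.0015,0,0.03],[0,0,0]],[1,[0,0,0.03],[0,0,0]],[1,[0,0,0.03],[0,0,0]],[1,[0,0,0.025],[0,0,0]],[1,[0,0,0.01],[0,0,0]],[1,[0,0,0.005],[0,0,0]],[1,[0,0,0.002],[0,0,0]],[1,[0,0,0],[0,0,0]],[1,[0,0,0],[0,0,0]]])

```text
time_s: 24.45
eef_pos: [621.5, -157.3, 21.0]
ee_rot: [0.001, -0.169, 0.986, -0.001]
force: [0.1, 0.9, -1.2]
grip_width: 0.414
grip_force: 40.8
```

>>> servo_tool(commands=[[1,[0,0,0.002],[0,0,0]],[1,[0,0,0],[0,0,0]],[-1,[0,0,0],[0,0,0]],[-1,[0,0,0],[0,0,0]],[-1,[0,0,0],[0,0,0]],[-1,[0,0,0],[0,0,0]],[-1,[0,0,-0.02],[0,0,0]],[-1,[0,0,-0.04],[0,0,0]],[-1,[0,0,-0.04],[0,0,0]],[-1,[0,0,-0.04],[0,0,0]]])

```text
time_s: 25.28
eef_pos: [620.3, -157.0, 158.9]
ee_rot: [-0.0, -0.169, 0.986, 0.0]
force: [1.6, -1.0, 0.1]
grip_width: 0.998
grip_force: 0.0
```

>>> servo_tool(commands=[[-1,[0,0,0],[0,0,0.8125]],[-1,[0,0,0],[0,0,0.8125]],[-1,[0,0,0],[0,0,0.8125]],[-1,[0,0,0],[0,0,0.8125]],[-1,[0,0,0],[0,0,0]],[-1,[0,0,0],[0,0,0]]])

```text
time_s: 25.78
eef_pos: [620.7, -157.1, 157.2]
ee_rot: [-0.0, -0.001, 1.0, 0.0]
force: [-0.2, 0.9, 0.1]
grip_width: 1.001
grip_force: 0.0
```

Run:
```python
from h import *
s=sense();c=save('wrist','w12');P=cloud(c,s);print(s['eef_pos'],s['ee_rot'])
print('boat',blob(P,c,620,-159,50,46,60));print('stand',blob(P,c,620,-159,80,9,17))
print('crucible',blob(P,c,474,-188,40,40,55))
```

```text
[ 620.66552274 -157.14990778  157.23465671] [-6.40148919e-05 -1.03427436e-03  9.99999463e-01  9.53185265e-06]
boat (1111, np.float64(49.6), array([47.8, 50.8]), 'circ', array([ 619.6, -158.1]), 41.692142486572266, 'rect', ((619.872802734375, -157.83493041992188), (76.51232147216797, 36.1541748046875), 19.46238136291504))
stand (4193, np.float64(12.5), array([ 9.3, 13.8]), 'circ', array([ 618. , -157.3]), 68.62129974365234, 'rect', ((618.365966796875, -157.6492919921875), (116.19913482666016, 76.13317108154297), 19.212539672851562))
crucible (591, np.float64(43.5), array([41.4, 44.9]), 'circ', array([ 471.4, -187.7]), 17.805469512939453, 'rect', ((474.4273681640625, -187.57876586914062), (28.642208099365234, 35.03690719604492), 0.12195988744497299))
```

Boat is seated. Now the crucible at about (473.6,−188.5).

>>> servo_tool(commands=[[-1,[0.0294,-0.0063,0],[0,0,0]],[-1,[0.0294,-0.0063,0],[0,0,0]],[-1,[0.0294,-0.0063,0],[0,0,0]],[-1,[0.0294,-0.0063,0],[0,0,0]],[-1,[0.0294,-0.0063,0],[0,0,0]],[-1,[0,0,0],[0,0,0]],[-1,[0,0,0],[0,0,0]]])

```text
time_s: 26.42
eef_pos: [473.1, -189.0, 157.8]
ee_rot: [0.0, 0.0, 1.0, -0.0]
force: [0.6, 0.3, 0.2]
grip_width: 0.997
grip_force: 0.0
```

>>> servo_tool(commands=[[-1,[0,0,0.03],[0,0,0]],[-1,[0,0,0.03],[0,0,0]],[-1,[0,0,0.03],[0,0,0]],[-1,[0,0,0.03],[0,0,0]],[-1,[0,0,0.026],[0,0,0]],[1,[0,0,0],[0,0,0]],[1,[0,0,0],[0,0,0]],[1,[0,0,0],[0,0,0]],[1,[0,0,0],[0,0,0]],[1,[0,0,0],[0,0,0]]])

```text
time_s: 27.25
eef_pos: [474.8, -189.1, 13.2]
ee_rot: [0.001, 0.0, 1.0, -0.001]
force: [1.5, 1.5, 5.4]
grip_width: 0.421
grip_force: 39.7
```

>>> servo_tool(commands=[[1,[0,0,0],[0,0,0]],[1,[0,0,0],[0,0,0]],[1,[0,0,0],[0,0,0]],[1,[0,0,0],[0,0,0]]])

```text
time_s: 27.58
eef_pos: [474.8, -189.1, 13.3]
ee_rot: [0.002, 0.0, 1.0, -0.001]
force: [0.5, -0.1, 6.4]
grip_width: 0.418
grip_force: 39.8
```

>>> servo_tool(commands=[[1,[0,0,-0.02],[0,0,0]],[1,[0,0,-0.04],[0,0,0]],[1,[0,0,-0.04],[0,0,0]],[1,[0,0,-0.04],[0,0,0]],[1,[-0.0097,-0.028,0],[0,0,0]],[1,[-0.0097,-0.028,0],[0,0,0]],[1,[-0.0097,-0.028,0],[0,0,0]],[1,[-0.0097,-0.028,0],[0,0,0]],[1,[-0.0097,-0.028,0],[0,0,0]],[1,[-0.0097,-0.028,0],[0,0,0]]])

```text
time_s: 28.42
eef_pos: [532.3, -358.0, 152.7]
ee_rot: [0.001, 0.0, 1.0, -0.001]
force: [0.7, 1.1, -1.0]
grip_width: 0.417
grip_force: 40.2
```

>>> servo_tool(commands=[[1,[-0.0097,-0.028,0],[0,0,0]],[1,[0,0,0],[0,0,0]],[1,[0,0,0],[0,0,0]]])

```text
time_s: 28.67
eef_pos: [541.4, -385.5, 151.7]
ee_rot: [0.0, 0.001, 1.0, -0.0]
force: [-0.6, 0.7, 0.5]
grip_width: 0.424
grip_force: 40.3
```

Run:
```python
from h import *
s=sense();c=save('wrist','w13');P=cloud(c,s);print(s['eef_pos'],s['ee_rot'])
print('stand',blob(P,c,541,-385,60,9,19))
```

```text
[ 541.42592066 -385.504468    151.66677204] [ 2.61954905e-04  7.71373820e-04  9.99999642e-01 -2.27689373e-04]
stand (2973, np.float64(12.6), array([11.3, 13.8]), 'circ', array([ 538.9, -384.1]), 53.055572509765625, 'rect', ((539.6388549804688, -384.0396728515625), (76.21562957763672, 76.2624282836914), 29.325395584106445))
```

View pics/w13.png

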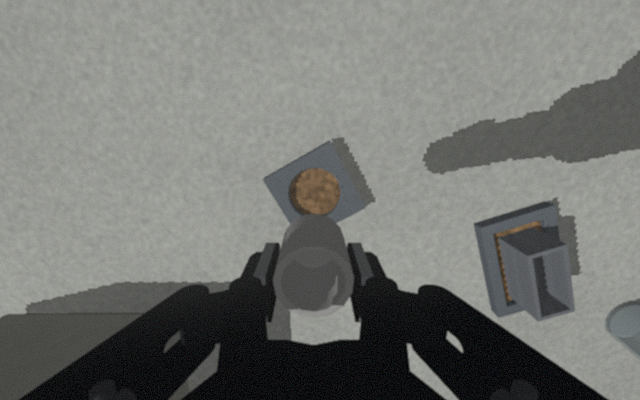

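The crucible is held at (315,265) above the small round recess at (316,190), centred within 1 mm, and the boat is seated at (535,270). I'll lower and release the crucible.

>>> servo_tool(commands=[[1,[0,0,0.03],[0,0,0]],[1,[0,0,0.03],[0,0,0]],[1,[0,0,0.03],[0,0,0]],[1,[0,0,0.025],[0,0,0]],[1,[0,0,0.01],[0,0,0]],[1,[0,0,0.005],[0,0,0]],[1,[0,0,0.002],[0,0,0]],[1,[0,0,0.001],[0,0,0]],[1,[0,0,0],[0,0,0]],[1,[0,0,0],[0,0,0]]])

```text
time_s: 29.55
eef_pos: [542.0, -385.0, 19.7]
ee_rot: [0.001, 0.0, 1.0, -0.001]
force: [0.4, 0.9, -1.1]
grip_width: 0.418
grip_force: 40.3
```

>>> servo_tool(commands=[[1,[0,0,0.001],[0,0,0]],[1,[0,0,0],[0,0,0]],[-1,[0,0,0],[0,0,0]],[-1,[0,0,0],[0,0,0]],[-1,[0,0,0],[0,0,0]],[-1,[0,0,0],[0,0,0]],[-1,[0,0,-0.02],[0,0,0]],[-1,[0,0,-0.04],[0,0,0]],[-1,[0,0,-0.04],[0,0,0]],[-1,[0,0,-0.04],[0,0,0]]])

```text
time_s: 30.38
eef_pos: [541.2, -384.3, 158.8]
ee_rot: [-0.0, 0.0, 1.0, 0.0]
force: [0.6, -0.7, 0.7]
grip_width: 1.002
grip_force: 0.0
```

>>> servo_tool(commands=[[-1,[0,0,0],[0,0,0]],[-1,[0,0,0],[0,0,0]],[-1,[0,0,0],[0,0,0]]])

```text
time_s: 30.63
eef_pos: [541.2, -384.3, 156.4]
ee_rot: [-0.0, 0.0, 1.0, 0.0]
force: [-0.6, 0.8, -0.3]
grip_width: 0.998
grip_force: 0.0
```

Run:
```python
from h import *
s=sense();c=save('wrist','w14');P=cloud(c,s);print(s['eef_pos'])
print('cruc',blob(P,c,541,-385,40,46,60));print('stand',blob(P,c,541,-385,60,9,17))
c=save('scene','s14');P=cloud(c)
for n,x,y,z in (('cup/lid',640,176,52),('cell',555,404,46),('boat',620,-159,46),('beaker',700,-11,68)): print(n,blob(P,c,x,y,55,z,z+45))
```

```text
[ 541.19758924 -384.34260795  156.36942089]
cruc (514, np.float64(49.5), array([47.5, 50.6]), 'circ', array([ 537.8, -384.8]), 17.907695770263672, 'rect', ((537.5524291992188, -385.0362243652344), (34.68042755126953, 34.9442138671875), 71.33038330078125))
stand (3836, np.float64(12.6), array([10. , 13.8]), 'circ', array([ 539.5, -383.6]), 53.21939468383789, 'rect', ((539.581787109375, -383.99725341796875), (76.27745056152344, 76.11343383789062), 29.395980834960938))
cup/lid (582, np.float64(57.6), array([55. , 87.1]), 'circ', array([638.4, 175.7]), 30.915910720825195, 'rect', ((639.64013671875, 176.3461151123047), (58.699275970458984, 57.314083099365234), 67.6879653930664))
cell (208, np.float64(51.4), array([46.8, 54.1]), 'circ', array([553.2, 403.4]), 30.8216495513916, 'rect', ((551.798583984375, 404.21929931640625), (45.460174560546875, 48.43943786621094), 81.42707824707031))
boat (224, np.float64(51.2), array([46.9, 53.1]), 'circ', array([ 620.6, -157.5]), 41.99517059326172, 'rect', ((620.8580932617188, -157.4222869873047), (79.8607177734375, 36.059715270996094), 19.374191284179688))
beaker (294, np.float64(74.3), array([69. , 76.8]), 'circ', array([699.8, -10.1]), 32.26435470581055, 'rect', ((699.9237060546875, -10.243927001953125), (64.2332992553711, 60.996803283691406), 0.0010408115340396762))
```

View pics/s14.png

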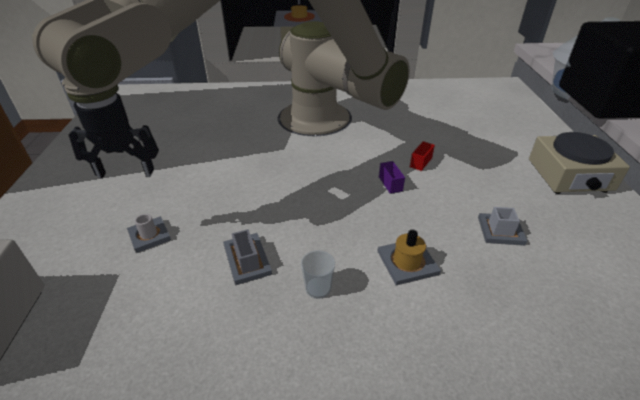

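The final view shows all four vessels upright in their stands: crucible (146,228), boat (245,250), lidded cup (410,250) and cell (503,222). The beaker is unmoved at (318,272) and the arm is clear.

```bash
python3 -c "
from rig import *
print(finish_job())"
```

```text
the job is handed in; nothing more can be done
None
```

I handed the job in at about 31 s: by the last camera measurements all four vessels stand in their matching recesses within about 3 mm, the lid is flat on the cup and the beaker has not moved, but the hand-in returned no verdict.

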